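# Mesh a tube rotor onto its splined drive and hold it home

## Robot

A 7-joint arm with a two-finger parallel gripper is mounted at the origin on a cart in front of the work surface, level with it; the furniture and walls round the work are solid. World frame = base frame: x ahead of the robot, y to its left, z up, the work surface at z = 0. Lengths are in m, angles in rad, forces in N, time in s.
With the tool pointing down it reaches from about 0.35 to 0.9 m from the base axis. Payload 8.1 kg.
Tool frame: the origin (TCP) lies on the centre line of the jaws, within the pads' length; the fingertips stand 17 mm ahead of it and the grasp point (between the pads) lies 2 mm behind it; z points along the fingers, y is the direction in which the jaws open and shut (so a half turn about z gives the same grasp; the last joint's range is limited). The gripper opens to 92 mm and grips with 3 to 60 N. Pads are 19 mm wide; open, the fingers measure 130 mm over their backs; the gripper's body (75 mm by 190 mm) begins 47 mm behind the grasp point.
Start: joints at [-1.435, 0.434, 0.025, 1.573, -0.012, 1.134, -0.075], TCP at [0.148, 0.607, 0.244] pointing down, gripper open.
Joint ranges: [-2.62, 2.62], [-0.44, 2.09], [-1.27, 1.32], [0.08, 2.57], [-1.32, 4.46], [0.12, 2], [-2.74, 2.74]. Speed limits (rad/s): [2.22, 2.22, 3.01, 3.01, 3.14, 3.14, 3.14].

## Interface

Orientations are given as a rotation vector (axis times angle).
In Python, from cell import arm, imaging, job gives the robot as it stands.
- The arm moves only by the tool jog_arm, never from a script. Its argument "moves" is a list of rows, each an object with "fingers": the closure, from -1 (fully open) to 1 (shut); "xyz": the shift along the tool's x, y, z in cm, a list of three; "angular": the turn, a rotation vector about the tool's x, y, z in rad, a list of three. In form: [{"fingers": fingers, "xyz": [dx, dy, dz], "angular": [ax, ay, az]}, ...]. A call has 1 to 12 rows; each row is the pose to reach, as a shift and turn from the pose commanded when the call began, along the tool's axes at that moment; what a row does not reach only later rows make up. A row lasts 1/8 s, in which the tool goes at most 62.5 mm and 10.7 degrees, less where a joint would pass 70% of its speed; a pose out of reach is approached as far as the arm can. A call with a gripper value outside its range is refused whole. The fingers move at their own pace and stop on an object; "grip_force" is the grip in N (left out, the last holds). Time passes only in rows, so rows that repeat a pose let the fingers close. It gives the time, the measured TCP pose, the force and the opening at its end, in the units of the state.
- arm.observe(): the state, without advancing time (a new reading comes with each control period).
- imaging.get_image(name): name is "side" or "top"; returns the picture (400x640x3 uint8, red, green, blue); there is no depth.
- imaging.camera_params(name): a dict with "fx", "fy", "cx", "cy" (pixels), "dist" ([k1, k2, p1, p2, k3] as OpenCV has them; the pictures are not rectified), "rvec" (rotation vector, rad) and "tvec" (3), from world to camera coordinates, as OpenCV has them. Camera axes: x right, y down, z forward; pixel columns grow to the right and rows downward; lengths in m; the calibration is good to about 2 mm. A picture is of the moment at which its call begins. camera_params takes no time and is no camera call.
- job.sign_off(): hands the job in, once; it reports no verdict.
The state is a dict: "clock": time; "joints": joint angles; "dq": joint speeds; "joint_efforts": joint torques, N m; "position": TCP position; "ee_rot": TCP orientation; "force": force on the tool from outside, world axes, zero at the start; "ft_torque": the same for the moment, N m; "width": opening from 0.0 (shut) to 1.0 (fully open).
Only numpy, scipy, OpenCV 4.12 (cv2) and the standard library are available. Lean on these libraries where they do the work, as an engineer would, in place of code of your own. Each camera call takes 0.05 s, during which the arm holds its last target. There are 200 camera calls.

## Task

Lift the small aluminium tube rotor out of its parking stand by the flat tab on its top and fit its splined shank into the spindle of the bench drive, turning it until the splines mesh and it slides fully home with its disc flat on the spindle's top face. A sprung plunger in the bore pushes it back up, so keep pressing: finish while still gripping the tab and holding the rotor firmly down, ready for someone to lock it. Leave the timer and petri dish where they are.

Things in the scene. Friction and masses are not known exactly. Their poses are not given: they have to be found in the camera images.
- rotor: Loose aluminium and steel tube rotor, about 0.25 kg, 104 mm high, standing upright. Origin: on its axis at the foot of the shank, z up. The shank starts with a round pilot nose 18 mm in diameter and 14 mm long, then the spline teeth. Above it a disc, 76 mm in diameter, from 46 to 52 mm above the foot; its flat underside is the seating face. Six tube nests on the disc reach up to 64 mm.
- rotor_grip (a point): Middle of the rotor's flat upright grip tab: on the axis, 90 mm above the foot, axes as the rotor's. The tab reaches from 60 to 104 mm above the foot, is 26 mm wide along x and 12 mm thick along y (fingers close along the rotor's y).
- rotor_teeth (a point): On the rotor's axis at the lower ends of its six spline teeth, 14 mm above the foot; axes as the rotor's. Teeth: 36 mm across the tips, 6 mm wide, rounded lower ends, one along +x and one every 60 degrees.
- stand: Fixed grey plastic parking stand, a round cup 52 mm high with a 46 mm bore, foot 86 mm in diameter; origin at the centre of its underside. The rotor hangs in it with its disc on the rim, its foot 6 mm above the bench; it lifts straight up and out (52 mm clears it).
- drive: Fixed bench drive unit, a white box 130 mm (x) by 120 mm (y), top face 82 mm above the bench; origin at the centre of its underside, knob and switch on the -x side.
- spindle: The drive's steel spindle, a round sleeve 60 mm in outer diameter, 10 mm proud of the box; origin at the centre of its top face (92 mm above the bench), z up. Bore 40 mm wide, 50 mm deep. It is braked: turns only under more than 0.6 Nm. Unmeshed, the teeth sit on the ribs with the rotor's foot about 21 mm below the top face; home, the foot is 46 mm below it and the disc rests on the top face.
- spindle_ribs (a point): On the spindle's axis at the tops of its six inner ribs, 7 mm below the top face; axes as the spindle's. Ribs: 6 mm wide, 27 mm between opposite ones, rounded tops, at 30, 90, 150... degrees from x, so the slots for the teeth lie along +x and every 60 degrees; a dark groove on the top face marks each slot. Meshed teeth have about 4 degrees of play either way.
- plunger (a joint): Travel of the sprung ejector plunger in the bore, m: 0 up (its top 24 mm below the spindle's top face), 0.022 when the rotor is home, at most 0.025. It pushes up with about 4.5 N at 0 and 10 N at 0.022, more than the rotor's weight.
- timer: Small white timer lying flat, 64 x 70 x 20 mm, a bystander; origin at the centre of its underside.
- petri_dish: Petri dish, 58 mm in diameter, 15 mm high, a bystander; origin at the centre of its underside.
There are look-alikes about, which are no part of the job. Leave any purple look-alike of the rotor alone.

How it is judged:
By the outcome, as a careful person would: the job done as asked, in the order asked, and still so for the second after the job is handed in, while the arm keeps its last pose, push and grip.
It also fails if it takes over 48 s, if anything falls off the work surface, if the arm or the gripper's body presses on something with over 40 N, if the wrist force passes 120 N, or if a joint passes its speed limit or range.

## Working session

There is one attempt and no reset: what is moved stays moved. The work goes in short steps, Python scripts to look and compute and a tool call to move; the robot and the scene stay as the last step left them, time stands still between calls to the robot, and variables do not carry over. Pictures are saved under pics/ and viewed, about 8 in all and at most 12, crops included, and the job is handed in when it is done.

Besides the shell and the picture viewer there is one more tool, called after ">>>" as a command line: name --argument value ..., lists and objects as JSON in quotes. jog_arm: Moves the arm, as the interface text tells. Its arguments: {"type":"object","properties":{"moves":{"type":"array"},"grip_force":{"type":"number"}},"required":["moves"]}

```bash
mkdir -p pics; ls
python3 - <<'E'
from cell import arm, imaging
import cv2
s=arm.observe();print({k:s[k] for k in('clock','position','ee_rot','force','width')})
for n in('side','top'):
    cv2.imwrite(f'pics/{n}0.png',imaging.get_image(n)[:,:,::-1]);print(n,imaging.camera_params(n))
E
```

```text
pics
{'clock': 0.0, 'position': array([0.14776834, 0.60679759, 0.24293629]), 'ee_rot': array([-3.74295581e-01, -3.11920944e+00,  2.41439732e-03]), 'force': array([-0.36880146,  0.55084023,  0.33306117]), 'width': 1.0029085501425699}
side {'fx': 498.6690131327558, 'fy': 498.6690131327558, 'cx': 320.69919298632936, 'cy': 191.4281387117866, 'dist': array([0.00260914, 0.        , 0.        , 0.        , 0.        ]), 'rvec': array([ 0.17859103, -2.5131399 ,  1.71838811]), 'tvec': array([0.50652239, 0.21228374, 0.59713586])}
top {'fx': 382.6500762599552, 'fy': 382.6500762599552, 'cx': 317.4457779372748, 'cy': 199.8455061830128, 'dist': array([-0.09424686,  0.        ,  0.        ,  0.        ,  0.        ]), 'rvec': array([ 2.13994052, -2.14218429,  0.20504773]), 'tvec': array([-0.24905516,  0.52333961,  0.82300614])}
```

View pics/top0.png

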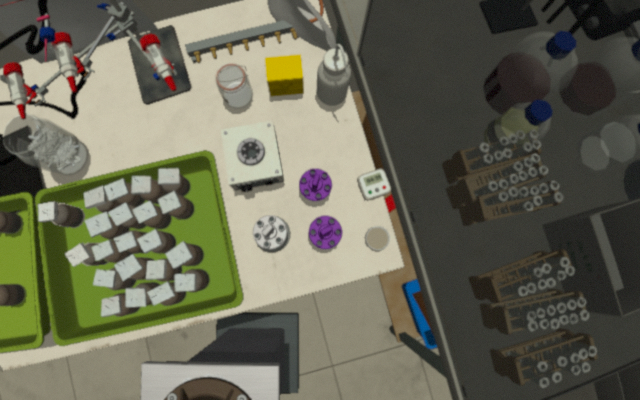

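View pics/side0.png

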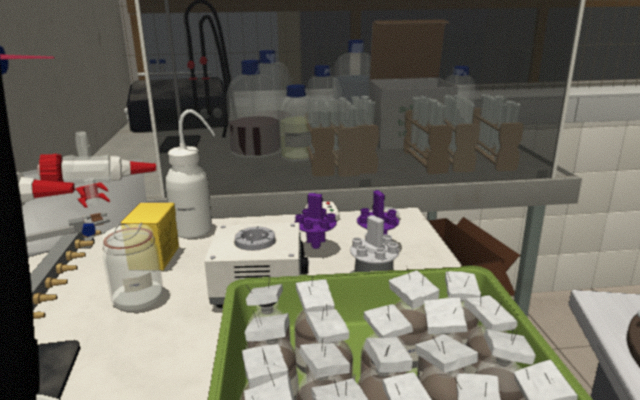

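Top view: the grey rotor in its stand is at about (271,233) and fits the description. The purple look-alikes are at (316,185) and (325,233). The drive's spindle is at (251,152). I'll confirm in an enlarged crop.

```bash
cat > h.py <<'E'
import numpy as np, cv2
from cell import imaging
def cam(n):
    p=imaging.camera_params(n);K=np.array([[p['fx'],0,p['cx']],[0,p['fy'],p['cy']],[0,0,1]])
    return K,p['dist'],p['rvec'],p['tvec']
def proj(n,P):
    K,d,r,t=cam(n);return cv2.projectPoints(np.float64(P).reshape(-1,1,3),r,t,K,d)[0].reshape(-1,2)
def ray(n,uv,z):
    K,d,r,t=cam(n);R=cv2.Rodrigues(r)[0];o=-R.T@t
    q=cv2.undistortPoints(np.float64(uv).reshape(-1,1,2),K,d).reshape(-1,2)
    D=np.c_[q,np.ones(len(q))]@R
    return o+D*((z-o[2])/D[:,2])[:,None]
def crop(img,x,y,w,h,f,name):
    cv2.imwrite(name,cv2.resize(img[y:y+h,x:x+w,::-1],None,fx=f,fy=f,interpolation=cv2.INTER_CUBIC))
E
python3 - <<'E'
from h import *
i=cv2.imread('pics/top0.png')[:,:,::-1];j=cv2.imread('pics/side0.png')[:,:,::-1]
a=cv2.resize(i[120:260,215:295],None,fx=4,fy=4,interpolation=cv2.INTER_CUBIC)
b=cv2.resize(j[200:310,200:310],None,fx=4,fy=4,interpolation=cv2.INTER_CUBIC)
c=cv2.resize(j[200:280,340:450],None,fx=4,fy=4,interpolation=cv2.INTER_CUBIC)
o=np.zeros((560,320+440,3),np.uint8);o[:,:320]=a;o[:240,320:]=b[60:300];o[240:560,320:]=c
cv2.imwrite('pics/c0.png',o[:,:,::-1])
print(ray('top',[[271,233]],.052),ray('top',[[251,152]],.092))
for n in('top','side'):
    K,d,r,t=cam(n);print(-cv2.Rodrigues(r)[0].T@t)
E
```

```text
[[ 0.44723882 -0.14579345  0.052     ]] [[ 0.62236469 -0.1024012   0.092     ]]
[ 0.37493306 -0.23220466  0.90485254]
[0.42590437 0.54881245 0.41905957]
```

View pics/c0.png

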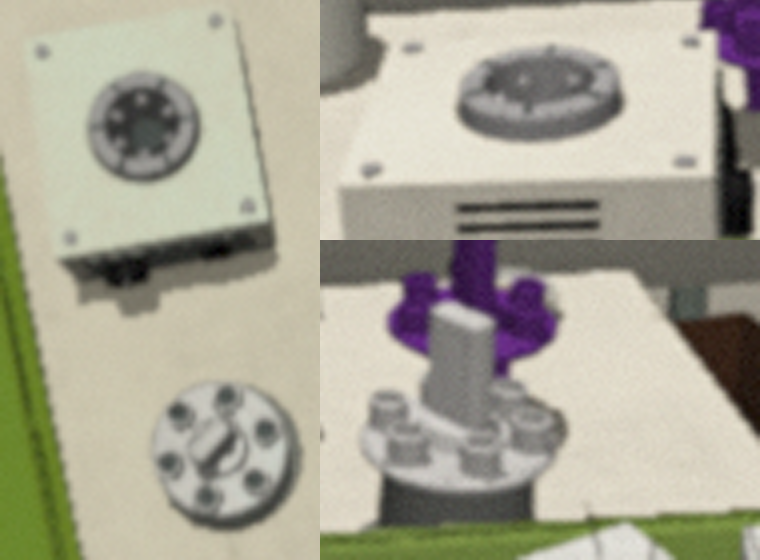

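Run:
```python
from h import *
i=np.mean([imaging.get_image('top') for _ in range(4)],0).astype(np.uint8)
j=np.mean([imaging.get_image('side') for _ in range(4)],0).astype(np.uint8)
np.save('top.npy',i);np.save('side.npy',j)
f=lambda im,x,y,w,h,k:cv2.resize(im[y:y+h,x:x+w],None,fx=k,fy=k,interpolation=cv2.INTER_CUBIC)
o=np.zeros((600,800,3),np.uint8)
o[:300,:400]=f(i,231,137,40,30,10);o[300:,:400]=f(i,251,218,40,30,10)
o[:300,400:]=f(j,230,217,50,37,8)[:300,:400].copy() if 0 else cv2.resize(f(j,230,217,50,37,8),(400,300))
o[300:,400:]=f(j,345,210,60,45,10)[:300,:400] if 0 else cv2.resize(f(j,345,210,60,45,10),(400,300))
cv2.imwrite('pics/c1.png',o[:,:,::-1])
s=np.array([[42,52],[215,20],[248,206],[70,238]])/4+[215,120]
W=ray('top',s,.082);print(W,W.mean(0))
for a,b in((3,0),(2,1),(1,0),(2,3)):
    d=W[b]-W[a];print(np.degrees(np.arctan2(d[1],d[0])),np.linalg.norm(d))
```

```text
[[ 0.67020018 -0.04156652  0.082     ]
 [ 0.68907135 -0.13904514  0.082     ]
 [ 0.58059839 -0.15968154  0.082     ]
 [ 0.56247401 -0.06176399  0.082     ]] [ 0.62558598 -0.1005143   0.082     ]
10.61904375119957 0.1096032258309588
10.771493762033087 0.11041849257744682
100.95652129812248 0.09928848043870987
100.4866736645278 0.09958082004877081
```

View pics/c1.png

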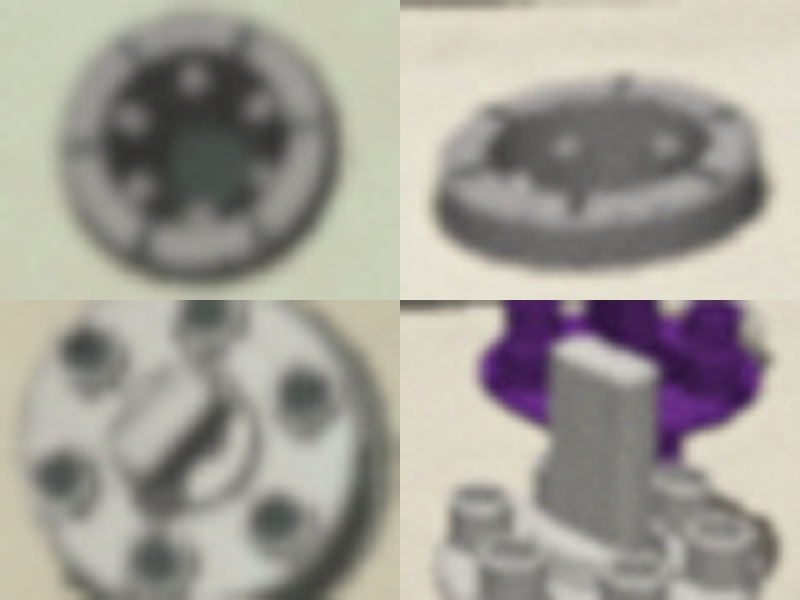

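The spindle's six grooves are clear in both cameras, for example (128,46), (245,35) and (80,148) in the top crop. The rotor's tab top is the light bar running from about (115,440) to (220,375). Next I fit the poses.

Run:
```python
from h import *
from scipy.optimize import least_squares
px=lambda c,k,o:(np.array(c,float)+.5)/k-.5+o
gt=px([[128,46],[245,35],[308,147],[255,235],[140,245],[80,148]],10,[231,137])
gs=px([[223,83],[95,115],[328,118],[312,180],[177,203],[70,165]],8,[230,217])
def near(n,P,obs):
    q=proj(n,P);return (obs-q[np.linalg.norm(obs[:,None]-q,axis=2).argmin(1)]).ravel()
def ring(p,r,z):
    a=p[2]+np.arange(6)*np.pi/3;return np.c_[p[0]+r*np.cos(a),p[1]+r*np.sin(a),np.full(6,z)]
for nm,l in(('top',[('top',gt)]),('side',[('side',gs)]),('both',[('top',gt),('side',gs)])):
    r=least_squares(lambda p:np.concatenate([near(n,ring(p,p[3],.092),o) for n,o in l]),[.6224,-.1024,.187,.026])
    print('spindle',nm,r.x,np.degrees(r.x[2]),r.cost)
nt=px([[210,12],[88,52],[65,180],[155,260],[275,220],[305,95]],10,[251,218])
for yaw0 in(.2,):
    r=least_squares(lambda p:near('top',ring(p,p[3],.070),nt),[.447,-.146,yaw0,.027]);print('nests',r.x,np.degrees(r.x[2]),r.cost)
tt=px([[115,140],[180,70],[222,97],[150,175]],10,[251,218])
ts=px([[150,47],[188,36],[260,65],[242,83]],6.667,[345,210])
for n,t in(('top',tt),('side',ts)):
    W=ray(n,t,.110);print(n,W.mean(0)[:2],W[:,:2].tolist())
    for a,b in((0,1),(3,2),(1,2),(0,3)):
        d=W[b]-W[a];print(np.degrees(np.arctan2(d[1],d[0])).round(1),np.linalg.norm(d).round(4))
```

```text
spindle top [ 0.62516921 -0.09968164  0.58353178  0.02590994] 33.43390836651976 1.2567775612614376
spindle side [ 0.61986292 -0.1010115   0.21201425  0.02387447] 12.147521439283073 53.80295384635014
spindle both [ 0.62537189 -0.09869745  0.60644905  0.02570494] 34.74697105388977 4.4129749861342225
nests [ 0.44970544 -0.14284518 -0.19432469  0.02768411] -11.133984550027069 0.1550717320209278
top [ 0.44940469 -0.14370641] [[0.4453174990395262, -0.13300747780358196], [0.4599441897816326, -0.14627621461906246], [0.4543068835299159, -0.15512159182903806], [0.4380501728033997, -0.14042033813348415]]
-42.2 0.0197
-42.1 0.0219
-122.5 0.0105
-134.4 0.0104
side [ 0.44788543 -0.13803521] [[0.46151680007450463, -0.14212957713825192], [0.4533096640880792, -0.14936050167370807], [0.43654208620501683, -0.13539750676135587], [0.4401731650956194, -0.12525323805608457]]
-138.6 0.0109
-109.7 0.0108
140.2 0.0218
141.7 0.0272
```

```bash
cat >> h.py <<'E'
from scipy.spatial.transform import Rotation as Ro
def yawR(a): # tool down, tool y at world angle a (deg)
    a=np.radians(a);y=np.array([np.cos(a),np.sin(a),0]);z=np.array([0,0,-1.]);return np.c_[np.cross(y,z),y,z]
def rel(p,a):
    from cell import arm
    s=arm.observe();R=Ro.from_rotvec(s['ee_rot']);yv=R.as_matrix()[:,1]
    print('yaw',np.degrees(np.arctan2(yv[1],yv[0])).round(2),'t',s['clock'],s['position'].round(4),'F',s['force'].round(1),s['ft_torque'].round(2),'w',round(s['width'],3))
    print('xyz cm',(R.inv().apply(np.array(p)-s['position'])*100).round(2),'ang',(R.inv()*Ro.from_matrix(yawR(a))).as_rotvec().round(3))
E
python3 -c "
from h import *
rel([.36,.33,.25],76.3);rel([.4497,-.1428,.20],48.9)
print(ray('top',[[325,233],[316,185]],.11),proj('top',[[.493,-.094,.08],[.407,-.192,.08]]))"
```

```text
yaw 76.31 t 0.5 [0.1478 0.6072 0.2437] F [-0.2  0.2 -0.6] [ 0.   -0.02 -0.03] w 0.999
xyz cm [-27.17 -21.92  -0.63] ang [-0. -0.  0.]
yaw 76.31 t 0.5 [0.1478 0.6072 0.2437] F [-0.2  0.2 -0.6] [ 0.   -0.02 -0.03] w 0.999
xyz cm [-47.08 -65.73   4.38] ang [-0.     0.     0.478]
[[ 0.44229548 -0.26385372  0.11      ]
 [ 0.54423534 -0.24535065  0.11      ]] [[246.29763215 210.8637823 ]
 [290.99030261 250.67120798]]
```

>>> jog_arm --moves '[{"fingers": -1,"xyz": [-5.4,-4.4,0],"angular": [0,0,0]},{"fingers": -1,"xyz": [-10.8,-8.8,0],"angular": [0,0,0]},{"fingers": -1,"xyz": [-16.2,-13.2,0],"angular": [0,0,0]},{"fingers": -1,"xyz": [-21.6,-17.6,0],"angular": [0,0,0.1]},{"fingers": -1,"xyz": [-27,-22,0],"angular": [0,0,0.2]},{"fingers": -1,"xyz": [-30,-27.5,0],"angular": [0,0,0.3]},{"fingers": -1,"xyz": [-33,-33,0],"angular": [0,0,0.4]},{"fingers": -1,"xyz": [-36,-38.5,0],"angular": [0,0,0.478]},{"fingers": -1,"xyz": [-39,-44,0],"angular": [0,0,0.478]},{"fingers": -1,"xyz": [-42,-50,0],"angular": [0,0,0.478]},{"fingers": -1,"xyz": [-44,-55,0],"angular": [0,0,0.478]},{"fingers": -1,"xyz": [-46,-60,2],"angular": [0,0,0.478]}]'

```text
clock: 2.0
position: [0.4503, -0.0635, 0.2302]
ee_rot: [1.101, 2.939, 0.003]
force: [1.6, 1.2, 0.5]
width: 0.999
```

```bash
python3 -c "
from h import *
rel([.4490,-.1425,.16],48.9)"
```

```text
yaw 48.95 t 2.0 [ 0.4503 -0.0635  0.2302] F [1.6 1.2 0.5] [ 0.04 -0.07  0.03] w 0.999
xyz cm [-5.07 -6.06  7.02] ang [0.003 0.002 0.001]
```

>>> jog_arm --moves '[{"fingers": -1,"xyz": [-2.5,-3,3],"angular": [0,0,0]},{"fingers": -1,"xyz": [-5.0,-6.0,6],"angular": [0,0,0]},{"fingers": -1,"xyz": [-5.0,-6.0,7],"angular": [0,0,0]},{"fingers": -1,"xyz": [-5.0,-6.0,7],"angular": [0,0,0]}]'

```text
clock: 2.5
position: [0.4471, -0.1391, 0.1588]
ee_rot: [-1.102, -2.94, 0.0]
force: [0.9, 0.7, 1.0]
width: 1.0
```

Run:
```python
from h import *
rel([.4490,-.1425,.098],48.9)
i=imaging.get_image('top');j=imaging.get_image('side')
f=lambda im,x,y,w,h,k:cv2.resize(im[y:y+h,x:x+w],None,fx=k,fy=k,interpolation=cv2.INTER_CUBIC)
o=np.zeros((480,800,3),np.uint8)
o[:,:320]=f(i,230,180,80,120,4);o[:,320:]=f(j,320,170,120,120,4)[:,:480]
cv2.imwrite('pics/c2.png',o[:,:,::-1])
```

```text
yaw 48.91 t 2.5 [ 0.4471 -0.1391  0.1588] F [0.9 0.7 1. ] [-0.04 -0.03 -0.01] w 1.0
xyz cm [-0.37 -0.13  6.08] ang [-0.001 -0.001  0.   ]
```

View pics/c2.png

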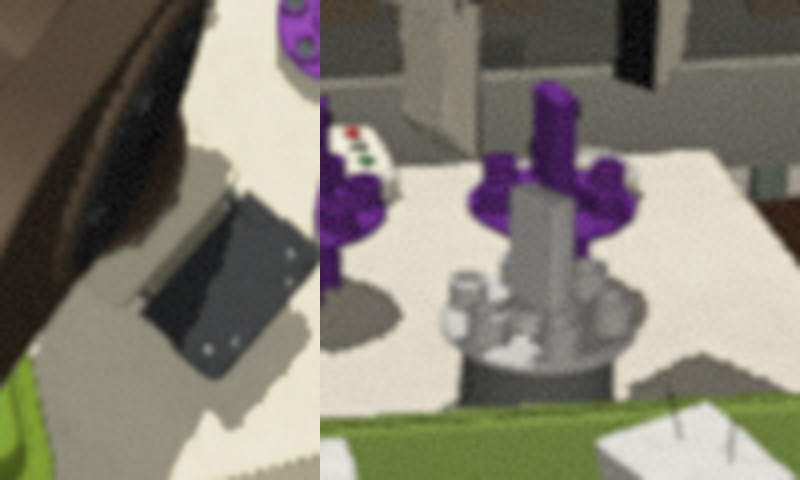

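Side view: the tab at crop (540,240) lies midway between the fingertips at (440) and (635). I descend and grip.

>>> jog_arm --moves '[{"fingers": -1,"xyz": [-0.35,-0.13,3],"angular": [0,0,0]},{"fingers": -1,"xyz": [-0.35,-0.13,6.4],"angular": [0,0,0]},{"fingers": -1,"xyz": [-0.35,-0.13,6.4],"angular": [0,0,0]},{"fingers": 1,"xyz": [-0.35,-0.13,6.4],"angular": [0,0,0]},{"fingers": 1,"xyz": [-0.35,-0.13,6.4],"angular": [0,0,0]},{"fingers": 1,"xyz": [-0.35,-0.13,6.4],"angular": [0,0,0]},{"fingers": 1,"xyz": [-0.35,-0.13,6.4],"angular": [0,0,0]},{"fingers": 1,"xyz": [-0.35,-0.13,6.4],"angular": [0,0,0]},{"fingers": 1,"xyz": [-0.35,-0.13,6.4],"angular": [0,0,0]},{"fingers": 1,"xyz": [-0.35,-0.13,6.4],"angular": [0,0,0]}]' --grip_force 45

```text
clock: 3.85
position: [0.4492, -0.1429, 0.0952]
ee_rot: [-1.102, -2.942, 0.0]
force: [-0.2, 0.0, 0.7]
width: 0.287
```

```bash
python3 -c "
from h import *
rel([.4490,-.1425,.16],48.9)"
```

```text
yaw 48.92 t 3.85 [ 0.4492 -0.1429  0.0952] F [-0.2  0.   0.7] [-0.03  0.   -0.03] w 0.287
xyz cm [ 0.05  0.02 -6.48] ang [-0. -0.  0.]
```

>>> jog_arm --moves '[{"fingers": 1,"xyz": [0,0,0],"angular": [0,0,0]},{"fingers": 1,"xyz": [0,0,0],"angular": [0,0,0]},{"fingers": 1,"xyz": [0,0,0],"angular": [0,0,0]},{"fingers": 1,"xyz": [0,0,0],"angular": [0,0,0]},{"fingers": 1,"xyz": [0,0,0],"angular": [0,0,0]}]' --grip_force 45

```text
clock: 4.47
position: [0.4494, -0.1429, 0.0953]
ee_rot: [1.102, 2.942, 0.0]
force: [0.6, -0.1, -0.3]
width: 0.126
```

```bash
python3 -c "
from h import *
rel([.4490,-.1425,.16],48.9)"
```

```text
yaw 48.93 t 4.475 [ 0.4494 -0.1429  0.0953] F [ 0.6 -0.1 -0.3] [ 0.01 -0.15  0.  ] w 0.126
xyz cm [ 0.05  0.01 -6.47] ang [0.    0.    0.001]
```

>>> jog_arm --moves '[{"fingers": 1,"xyz": [0,0,-1],"angular": [0,0,0]},{"fingers": 1,"xyz": [0,0,-3],"angular": [0,0,0]},{"fingers": 1,"xyz": [0,0,-5.5],"angular": [0,0,0]},{"fingers": 1,"xyz": [0,0,-8],"angular": [0,0,0]},{"fingers": 1,"xyz": [0,0,-10.5],"angular": [0,0,0]},{"fingers": 1,"xyz": [0,0,-11.5],"angular": [0,0,0]},{"fingers": 1,"xyz": [0,0,-11.5],"angular": [0,0,0]}]' --grip_force 60

```text
clock: 5.35
position: [0.4494, -0.1429, 0.2106]
ee_rot: [1.102, 2.941, 0.001]
force: [0.9, -0.1, -3.0]
width: 0.124
```

```bash
python3 -c "
from h import *
rel([.6252,-.0992,.21],64)"
```

```text
yaw 48.93 t 5.35 [ 0.4494 -0.1429  0.2106] F [ 0.9 -0.1 -3. ] [-0.04  0.01  0.03] w 0.124
xyz cm [-10.39  14.84   0.08] ang [ 0.001  0.001 -0.263]
```

>>> jog_arm --moves '[{"fingers": 1,"xyz": [-2.5,3.6,0],"angular": [0,0,-0.08]},{"fingers": 1,"xyz": [-5,7.2,0],"angular": [0,0,-0.16]},{"fingers": 1,"xyz": [-7.7,11,0],"angular": [0,0,-0.24]},{"fingers": 1,"xyz": [-9.6,13.7,0],"angular": [0,0,-0.264]},{"fingers": 1,"xyz": [-10.4,14.8,0],"angular": [0,0,-0.264]},{"fingers": 1,"xyz": [-10.4,14.8,0],"angular": [0,0,-0.264]},{"fingers": 1,"xyz": [-10.4,14.8,0],"angular": [0,0,-0.264]}]'

```text
clock: 6.22
position: [0.6235, -0.1005, 0.2099]
ee_rot: [-0.707, -3.06, 0.001]
force: [-0.6, 0.5, -2.7]
width: 0.129
```

Run:
```python
from h import *
rel([.6252,-.0992,.19],64.1)
j=imaging.get_image('side')
crop(j,200,130,120,120,5,'pics/c3.png')
```

```text
yaw 63.96 t 6.225 [ 0.6235 -0.1005  0.2099] F [-0.6  0.5 -2.7] [-0.05  0.01 -0.02] w 0.129
xyz cm [-0.1   0.2   1.99] ang [-0.001 -0.001 -0.002]
```

View pics/c3.png

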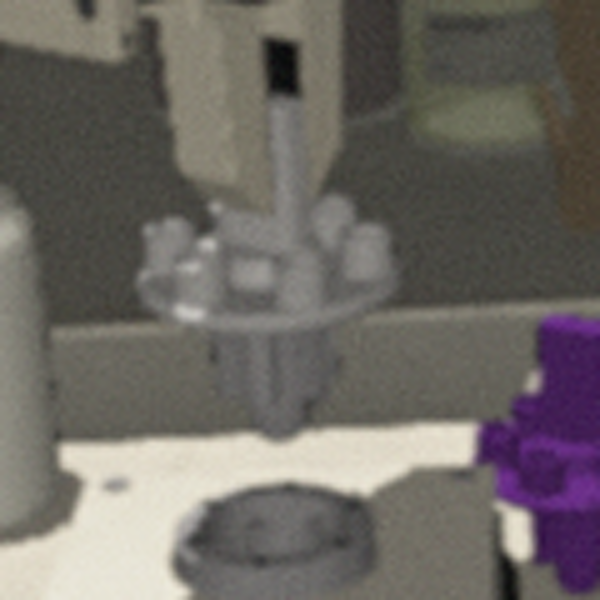

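Run:
```python
from h import *
foot=.2099+.002-.090
print((proj('side',[[.6235,-.1005,foot],[.6235,-.1005,.092],[.6253,-.0998,.092],[.6253,-.0998+.002,.092],[.6273,-.0998,.092]])-[200,130])*5+2)
rel([.6253,-.0998,.14],64.1)
```

```text
[[277.94416595 427.13297174]
 [283.68203629 518.74241549]
 [277.20147046 519.42691134]
 [275.39196365 522.36410921]
 [270.70145335 519.04859965]]
yaw 63.97 t 6.275 [ 0.6236 -0.1004  0.2102] F [ 0.5  0.1 -2.7] [-0.1   0.   -0.03] w 0.125
xyz cm [-0.13  0.13  7.02] ang [-0.    -0.001 -0.002]
```

>>> jog_arm --moves '[{"fingers": 1,"xyz": [-0.13,0.13,1],"angular": [0,0,0]},{"fingers": 1,"xyz": [-0.13,0.13,2.5],"angular": [0,0,0]},{"fingers": 1,"xyz": [-0.13,0.13,4],"angular": [0,0,0]},{"fingers": 1,"xyz": [-0.13,0.13,4.6],"angular": [0,0,0]},{"fingers": 1,"xyz": [-0.13,0.13,5.0],"angular": [0,0,0]},{"fingers": 1,"xyz": [-0.13,0.13,5.3],"angular": [0,0,0]},{"fingers": 1,"xyz": [-0.13,0.13,5.6],"angular": [0,0,0]}]'

```text
clock: 7.15
position: [0.6269, -0.0992, 0.1548]
ee_rot: [0.705, 3.061, 0.0]
force: [-2.0, -0.3, 2.5]
width: 0.126
```

```bash
python3 -c "
from h import *
rel([.6253,-.0998,.1353],64.1)"
```

```text
yaw 64.05 t 7.15 [ 0.6269 -0.0992  0.1548] F [-2.  -0.3  2.5] [ 0.1   0.43 -0.  ] w 0.126
xyz cm [ 0.12 -0.12  1.95] ang [ 0.     0.001 -0.001]
```

>>> jog_arm --moves '[{"fingers": 1,"xyz": [0.1,-0.1,0.3],"angular": [0,0,0]},{"fingers": 1,"xyz": [0.1,-0.1,0.7],"angular": [0,0,0]},{"fingers": 1,"xyz": [0.1,-0.1,1.1],"angular": [0,0,0]},{"fingers": 1,"xyz": [0.1,-0.1,1.5],"angular": [0,0,0]},{"fingers": 1,"xyz": [0.1,-0.1,1.5],"angular": [0,0,0]}]'

```text
clock: 7.78
position: [0.6264, -0.0993, 0.1396]
ee_rot: [0.704, 3.059, 0.001]
force: [3.3, 1.7, 6.0]
width: 0.129
```

```bash
python3 -c "
from h import *
rel([.6253,-.0998,.1353],64.1)"
```

```text
yaw 64.07 t 7.775 [ 0.6264 -0.0993  0.1396] F [3.3 1.7 6. ] [ 0.52 -0.88  0.07] w 0.129
xyz cm [ 0.08 -0.09  0.43] ang [ 0.001  0.002 -0.   ]
```

>>> jog_arm --moves '[{"fingers": 1,"xyz": [-0.05,0.05,0.2],"angular": [0,0,0]},{"fingers": 1,"xyz": [-0.05,0.05,0.4],"angular": [0,0,0]},{"fingers": 1,"xyz": [-0.05,0.05,0.6],"angular": [0,0,0]},{"fingers": 1,"xyz": [-0.05,0.05,0.6],"angular": [0,0,0]}]'

```text
clock: 8.28
position: [0.6268, -0.0993, 0.1353]
ee_rot: [0.705, 3.059, 0.002]
force: [-3.5, 2.7, 21.0]
width: 0.127
```

```bash
python3 -c "
from h import *
rel([.6253,-.0998,.1353],64.1)"
```

```text
yaw 64.06 t 8.275 [ 0.6268 -0.0993  0.1353] F [-3.5  2.7 21. ] [ 0.62  0.8  -0.01] w 0.127
xyz cm [ 0.11 -0.11 -0.  ] ang [ 0.002  0.002 -0.001]
```

Run:
```python
from h import *
crop(imaging.get_image('side'),205,170,110,90,7,'pics/c4.png')
rel([.6253,-.0998,.1353],64.1)
```

```text
yaw 64.06 t 8.325 [ 0.6267 -0.0993  0.1353] F [-3.1  3.3 20.4] [ 0.6   0.76 -0.05] w 0.128
xyz cm [ 0.11 -0.11 -0.  ] ang [ 0.002  0.002 -0.001]
```

View pics/c4.png

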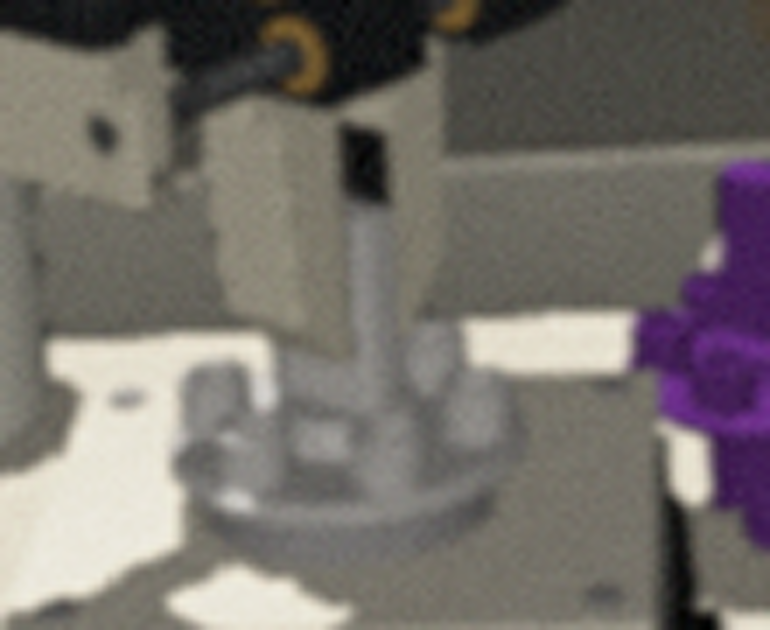

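The picture shows the disc flat on the spindle's sleeve at crop (345,510), with no visible gap. I'll press slightly harder and hold for a second to check that it stays put.

>>> jog_arm --moves '[{"fingers": 1,"xyz": [0.02,-0.02,0.05],"angular": [0,0,0]},{"fingers": 1,"xyz": [0.02,-0.02,0.05],"angular": [0,0,0]},{"fingers": 1,"xyz": [0.02,-0.02,0.05],"angular": [0,0,0]},{"fingers": 1,"xyz": [0.02,-0.02,0.05],"angular": [0,0,0]},{"fingers": 1,"xyz": [0.02,-0.02,0.05],"angular": [0,0,0]},{"fingers": 1,"xyz": [0.02,-0.02,0.05],"angular": [0,0,0]},{"fingers": 1,"xyz": [0.02,-0.02,0.05],"angular": [0,0,0]},{"fingers": 1,"xyz": [0.02,-0.02,0.05],"angular": [0,0,0]}]'

```text
clock: 9.32
position: [0.6268, -0.0993, 0.1352]
ee_rot: [0.704, 3.059, 0.002]
force: [-4.1, 4.4, 23.5]
width: 0.126
```

```bash
python3 -c "
from h import *
rel([.6253,-.0998,.1353],64.1)"
```

```text
yaw 64.06 t 9.325 [ 0.6268 -0.0993  0.1352] F [-4.1  4.4 23.5] [ 0.74  1.01 -0.01] w 0.126
xyz cm [ 0.11 -0.11 -0.01] ang [ 0.002  0.002 -0.001]
```

Pressing harder raised the force without moving the rotor, so it is seated and steady. Handing in.

```bash
python3 -c "
from cell import job
print(job.sign_off())"
```

```text
the job is handed in; nothing more can be done
None
```

I lifted the grey aluminium rotor out of its stand by the tab and turned it about 15° to match the spindle's slots. I then pressed it fully home and handed the job in with the tab still gripped, at 9.3 s.

- **Seating:** the tool stopped at z = 0.135 m, which puts the rotor's foot at about 46 mm above the bench, the home depth. Pressing harder raised the force but moved it only about 0.1 mm.
- **Hold:** the force on the tool was steady at about 23 N upward over the last second, which is more than the plunger's 10 N. The grip setting is 60 N, and the opening of 0.126 (about 12 mm) matches the tab's thickness.
- **Picture:** the side view before the final press showed the disc flat on the sleeve with no visible gap.
- **Small disagreement:** the rotor seated about 1.5 mm in x from where the camera measurement put the spindle. That is within the 2 mm calibration limit, and it leaves a side force of about 6 N.
- **Other objects:** I did not touch the timer, petri dish or purple look-alikes, but I took no final picture of them.

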